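# Raise a well plate for viewing with a spring-wound plate lift

### The job

Put the well plate up for viewing on the spring-wound plate lift: push the plate off the loading ledge onto the stage until it meets the back stop, and swing the gate shut behind it. Then wind the three-winged key clockwise, a partial turn at a time, until the pointer on the stage is level with the pointer of the height mark; leave the mark where it is set. Last, slide the lens along its rail fully home over the plate, without disturbing the other things on the worktop.

Things in the scene. Friction and masses are not known exactly. Their poses are not given: they have to be found in the camera images.
- viewer: the plate lift, a white bench device fixed to the worktop, 255 x 460 mm, 206 mm high. Origin: on the worktop under the middle of the stage; all offsets are mm in its axes: +x rearward, the way the plate is pushed, +y left, z up. Mast rods stand at x 85, y +-45; the lens rail runs along y at x 85, height 180, to a post at y 222
- well_plate: clear 96-well plate, 127 x 84 x 10 mm, 80 g, lying flat on the ledge with its long side across the push direction. Origin: centre of its underside; its own x axis is its long side (roughly along the viewer's y)
- stage_seat (a point): where the plate's centre lies when the plate is against the back stop, on the top face of the aluminium stage (x 6, y 0; 38 mm high while the stage is down); axes as the viewer's. Stage x -47 to 56; back stop face x 48, 16 mm tall; side fences at y +-66.5, 5 mm tall, flared at the front. The stage moves up and down only, driven by the key
- gate (a joint): grey gate bar on the stage's front left corner, upright hinge; rad: 0 = shut (stop), bar along -y across the stage's front; starts open at 1.65 to 2.0, pointing toward the robot; hinge to tip runs along (-sin q, -cos q) in the viewer's axes. Stays where left, 0.03 N m. Bar 8 mm thick, 16 mm tall, its underside 3 mm above the stage, reaches 105 mm from the hinge
- gate_hinge (a point): hinge axis of the gate at the bar's mid height (x -43, y 80 in the viewer's axes); hinge pin radius 7 mm
- gate_tip (a point): centre of the gate's round tip (radius 6 mm), 99 mm from the hinge axis, mid height of the bar
- wind_key (a joint): steel key at the right, upright axis; rad, 0 at the start, grows clockwise seen from above (past the front from right to left), range -0.3 to 12. Each rad lifts the stage 6 mm (38 a turn). Torque 0.15 N m plus 0.01 per rad (spring); a brake holds it where left. One wing points along (-cos q, sin q) in the viewer's axes, the others 120 deg either way
- key_hub (a point): top of the key's hub on its axis (x -30, y -200, 81 mm high), hub radius 12 mm; the white round housing below it has radius 60, top 36 mm high. A grey hood covers the rear of the key: roof 84 to 90 mm high, from 20 to 72 mm behind the axis, 72 mm to each side; a finger can push a wing only through the open front part of the turn, then must go back for the next wing
- key_wing (a point): the key has three equal upright wings, each reaching 55 mm from the axis, 8 mm thick with a 12 mm round rib at 49 mm, from 47 to 74 mm above the worktop. This point: the rib of the wing that points forward at the start, 60 mm high
- ledge_top (a point): middle of the top face of the white loading ledge in front of the stage (x -97, y -5; 38 mm high, level with the lowered stage); the ledge spans x -145 to -50, y -85 to 75
- lift_stage (a joint): height of the stage above its lowest position, m (0 at the start; plus is up), driven by the key only
- stage_pointer (a point): end of the small steel pointer on the stage's left edge
- mark_pointer (a point): end of the small steel pointer of the height mark, a white collar (18 mm diameter, 12 mm tall) on a thin post (radius 4, top 118 mm high) left of the stage at x 50, y 104; 30 to 50 mm above the stage pointer at the start; stiff (15 N), not to be moved
- lens (a joint): the black ring lens (outer diameter 87 mm) hung forward from its rail, m: 0 = home at the stop, centred over the stage; grows as it slides left (+y); starts 0.13 to 0.16 out; stays where left, 1.5 N friction
- lens_tab (a point): middle of the outer (left, +y) face of the upright push tab on the lens's left side, 180 mm high; the tab is 44 mm along x, 7 mm thick, from 158 to 198 mm high. At home it lies at x 6, y 49 in the viewer's axes
- label_tape: bystander: yellow label tape roll, diameter 58 mm, 19 mm high, lying between ledge and key; origin centre of underside
- marker: bystander: marker pen 130 mm long, 12 mm high, left in front; origin centre of underside
- forceps: bystander: steel forceps 122 mm long, 8 mm high, at the left; origin centre of underside
- tube_rack_blue: bystander: blue tube rack 56 x 150 x 56 mm, at the right; origin centre of underside
- tube_opener: bystander: orange tube opener 71 mm long, 8 mm high, behind the gear link between mast and key hood; origin centre of underside
- small_dish: bystander: closed petri dish, diameter 59 mm, 15 mm high, in front of the key; origin centre of underside
Mind the look-alikes: they are no part of the job. Of the things like the well_plate, leave any that is blue or yellow; of the rest the larger one is meant.

How it is judged:
On the way, in this order (a step that is already met when the one before it is completed fails the run):
1. the plate lies on the stage against the back stop (x of well_plate in the frame of stage_seat between -0.004 and 0.006 m and y of well_plate in the frame of stage_seat between -0.007 and 0.007 m and z of well_plate in the frame of stage_seat between -0.005 and 0.005 m and angle between the x axis of well_plate and the y axis of viewer, either way round below 0.08 rad), for 0.1 s.
2. the gate is shut behind the plate (all of step 1 and value of joint gate below 0.12 rad), for 0.1 s.
3. the stage is wound up level with the height mark (value of joint gate below 0.12 rad and z of stage_pointer in the frame of mark_pointer between -0.004 and 0.004 m), for 0.2 s.
4. the lens is home over the plate (z of stage_pointer in the frame of mark_pointer between -0.004 and 0.004 m and value of joint lens below 0.008 m), for 0.1 s.
At the end, for the whole second after the job is handed in: The plate lies flat on the stage at the back stop (4 mm short to 6 mm past the seat in x, 7 mm in y, straight to 0.08 rad), gate shut (under 0.12 rad), stage pointer within 4 mm of the mark pointer in height, lens within 8 mm of home, key and plate at rest (all of step 2 and all of step 4 and velocity of joint wind_key between -0.05 and 0.05 rad/s and linear speed of well_plate below 0.01 m/s); the robot touches nothing.
It fails at once if the height mark was moved by more than 4 mm (distance of mark_pointer from where it was at the start of the episode above 0.004 m).
It fails at once if the plate was tipped (angle between well_plate's own z axis and vertical above 0.35 rad).
It fails at once if a bystander was moved by more than 30 mm (distance of any of label_tape, marker, forceps, tube_rack_blue, small_dish, tube_opener from where it was at the start of the episode above 0.03 m).
It also fails if it takes over 72 s, if anything falls off the work surface, if the arm or the gripper's body presses on something with over 40 N, if the wrist force passes 120 N, or if a joint passes its speed limit or range.

### The arm

A 7-joint arm with a two-finger parallel gripper is mounted at the origin on a cart in front of the work surface, level with it; the furniture and walls round the work are solid. World frame = base frame: x ahead of the robot, y to its left, z up, the work surface at z = 0. Lengths are in m, angles in rad, forces in N, time in s.
With the tool pointing down it reaches from about 0.425 to 0.925 m from the base axis. Payload 6.8 kg.
Tool frame: the origin (TCP) lies between the finger pads; the fingertips stand 22 mm ahead of it and the grasp point (between the pads) lies 3 mm ahead of it; z points along the fingers, y is the line along which they close (so a half turn about z gives the same grasp; the last joint's range is limited). The gripper opens to 85 mm and grips with 20 to 120 N. Pads are 22 mm wide; open, the fingers measure 114 mm over their backs; the gripper's body (76 mm by 85 mm) begins 54 mm behind the grasp point. The pads swing forward as they close: fully open they stand 13 mm farther back than shut.
Start: joints at [-1.287, 0.477, 0.022, 1.555, -0.011, 1.109, -0.083], TCP at [0.258, 0.624, 0.253] pointing down, gripper open.
Joint ranges: [-2.96, 2.96], [-0.34, 2.1], [-1.41, 1.46], [0.24, 2.44], [-1.37, 4.51], [0.17, 1.92], [-2.96, 2.96]. Speed limits (rad/s): [2.39, 2.39, 3.14, 3.14, 3.14, 3.14, 3.14].

### API

Orientations are given as a unit quaternion [x, y, z, w].
In Python, from station import bot gives the robot as it stands.
- The arm moves only by the tool play_rows, never from a script. Its argument "commands" is text: rows parted by semicolons, each of 4 numbers parted by spaces: the shift along the tool's x, y, z normalised to -1 to 1, where 1 is 0.4 m, then the turn about the tool's z normalised to -1 to 1, where 1 is 5 degrees. A call has 1 to 8 rows; each row shifts and turns the commanded pose from where the row before left it, along the tool's axes as they then stand; what a row does not reach is not made up. A row lasts 1/10 s, in which the tool goes at most 50 mm and 8.59 degrees, less where a joint would pass 70% of its speed; a pose out of reach is approached as far as the arm can. A call with a number of a shift or a turn outside -1 to 1 is refused whole. A call with a gripper value outside its range is refused whole. "hand" is the opening, from 0 (shut) to 1 (fully open), set as the call begins (left out, the last holds). The fingers move at their own pace and stop on an object; "force" is the grip in N (left out, the last holds). Time passes only in rows, so rows that do not move let the fingers close. It gives the time, the measured TCP pose, the force, the opening and the grip force at its end, in the units of the state.
- bot.get_state(): the state, without advancing time (a new reading comes with each control period).
- bot.snapshot(name): name is "side" or "top" or "wrist"; returns the picture (480x640x3 uint8, red, green, blue); there is no depth.
- bot.calibration(name): a dict with "vfov" (degrees; the focal length in pixels is half the picture's height over the tangent of half this angle, whatever the lens; pixels are square), "cx", "cy" (the principal point, pixels), "camera_from_world" (4x4, takes a point from world to camera coordinates). Camera axes: x right, y down, z forward; pixel columns grow to the right and rows downward; lengths in m; the calibration is good to about 2 mm. A picture is of the moment at which its call begins: read the wrist's pose just before it. calibration takes no time and is no camera call; for the wrist camera it gives the pose at the moment of the call.
- bot.job_done(): hands the job in; it is judged then, once.
The state is a dict: "t": time; "joint_positions": joint angles; "dq": joint speeds; "joint_torque": joint torques, N m; "ee_pos": TCP position; "eef_rot": TCP orientation; "wrist_force": force on the tool from outside, world axes, zero at the start; "torque": the same for the moment, N m; "finger_gap": finger opening in m; "grasp_force": force on a finger pad.
Only numpy, scipy, OpenCV 4.12 (cv2) and the standard library are available. Lean on these libraries where they do the work, as an engineer would, in place of code of your own. Each camera call takes 0.05 s, during which the arm holds its last target. There are 200 camera calls.

## Working session

There is one attempt and no reset: what is moved stays moved. The work goes in short steps, Python scripts to look and compute and a tool call to move; the robot and the scene stay as the last step left them, time stands still between calls to the robot, and variables do not carry over. Pictures are saved under pics/ and viewed, at most 10 in all, crops included, and the job is handed in when it is done.

Besides the shell and the picture viewer there is one more tool, called after "Call:" as a command line: name --argument value ..., lists and objects as JSON in quotes. play_rows: Moves the arm, as the interface text tells. Its arguments: {"type":"object","properties":{"commands":{"type":"string"},"hand":{"type":"number"},"force":{"type":"number"}},"required":["commands"]}

```bash
mkdir -p pics; ls; python3 - <<'E'
from station import bot
import cv2,numpy as np
for n in ["top","side"]:
    im=bot.snapshot(n); cv2.imwrite(f"pics/{n}0.png",im[:,:,::-1]); c=bot.calibration(n)
    print(n,c["vfov"],c["cx"],c["cy"],np.round(c["camera_from_world"],4).tolist())
s=bot.get_state(); print(s)
E
```

```text
pics
top 55.89085504815398 324.9167096067453 253.8636137398664 [[-0.0038, -1.0, -0.0059, -0.0087], [-0.9899, 0.0046, -0.1418, 0.5528], [0.1418, 0.0053, -0.9899, 1.182], [0.0, 0.0, 0.0, 1.0]]
side 51.956743132621064 336.9775719129635 240.16800640492065 [[-0.5346, -0.845, 0.0092, 0.2827], [-0.4498, 0.2753, -0.8496, 0.3507], [0.7154, -0.4584, -0.5273, 0.8697], [0.0, 0.0, 0.0, 1.0]]
{'t': 0.1, 'joint_positions': array([-1.28709876,  0.47769797,  0.02228371,  1.55635587, -0.01152067,
        1.10931545, -0.08308326]), 'dq': array([-0.00029896, -0.00201076, -0.00087459, -0.00280048,  0.00040251,
       -0.00175835,  0.00012039]), 'joint_torque': array([ 3.84276427e-03, -5.97763896e+01,  1.61329251e+00, -2.81955814e+01,
        1.28073490e-02,  5.06166150e-03,  2.04601008e-05]), 'ee_pos': array([0.25752528, 0.62339526, 0.25243343]), 'eef_rot': array([ 1.94608967e-01,  9.80880558e-01, -8.15746227e-04, -1.24124302e-04]), 'wrist_force': array([-0.7862672 , -1.03707028,  0.28184482]), 'torque': array([-0.0357039 , -0.00467954,  0.00104428]), 'grasp_force': 0.0, 'finger_gap': 0.08523851894542385}
```

View pics/top0.png

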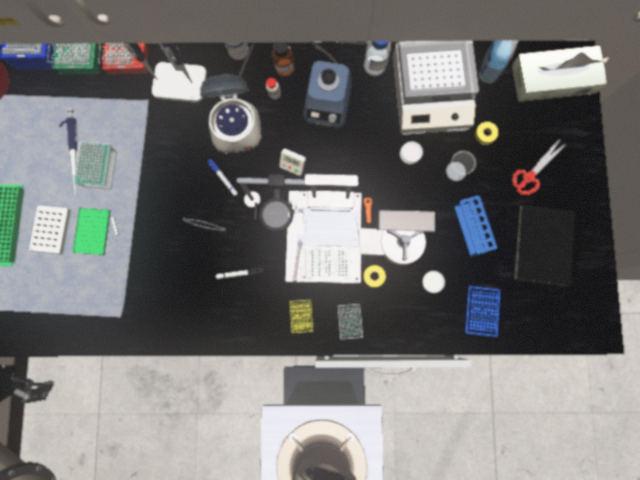

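View pics/side0.png

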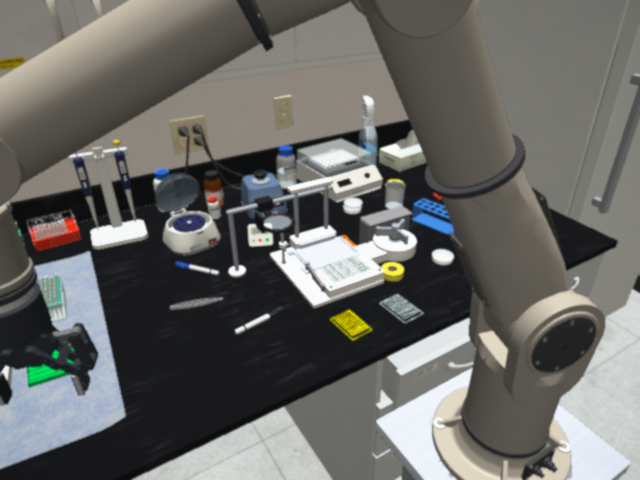

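The top view shows the viewer's ledge around (325,265), the key hub around (404,245), the lens ring around (277,214) and the gate around (298,260). I need enlarged crops.

```bash
python3 - <<'E'
import cv2,numpy as np
a=cv2.imread("pics/top0.png")[165:305,235:435]; b=cv2.imread("pics/side0.png")[170:310,220:420]
cv2.imwrite("pics/c1.png",cv2.resize(a,(800,560),interpolation=cv2.INTER_CUBIC))
cv2.imwrite("pics/c2.png",cv2.resize(b,(800,560),interpolation=cv2.INTER_CUBIC))
E
```

```text
(no output)
```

View pics/c1.png

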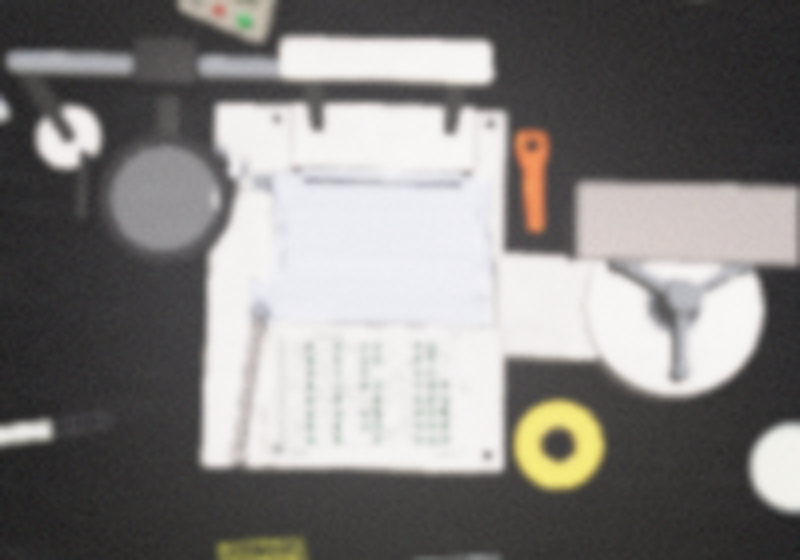

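View pics/c2.png

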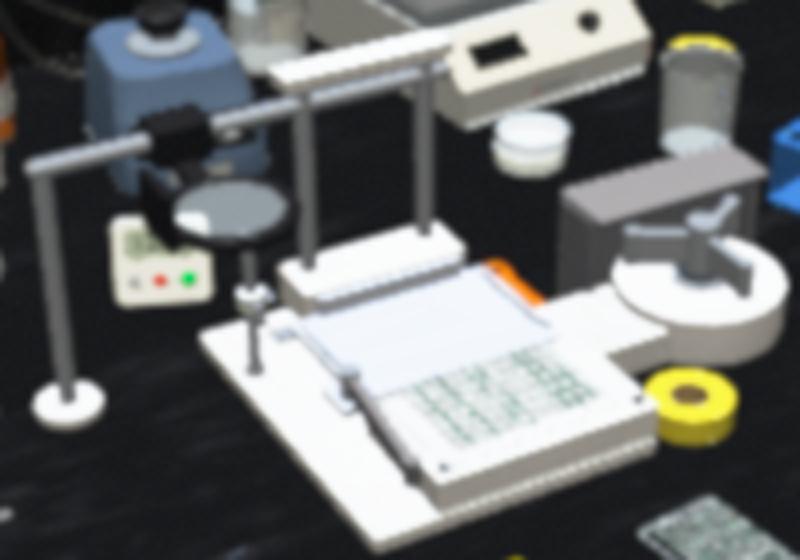

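The crops show:
- Hub near crop (683,293), hinge pin near (258,310), rail post top near (15,62) in the top view.
- In the side crop: hub (698,220), hinge (348,378).
- The plate's wells span crop x 305–450, y 340–445.

Next I triangulate the viewer frame from these points.

```bash
cat > h.py <<'E'
import numpy as np,cv2
from station import bot
def ray(n,uv,c=None):
    c=c or bot.calibration(n); f=240/np.tan(np.radians(c["vfov"]/2)); T=np.array(c["camera_from_world"])
    d=np.array([(uv[0]-c["cx"])/f,(uv[1]-c["cy"])/f,1.]); R=T[:3,:3]
    return -R.T@T[:3,3],R.T@d
def on(n,uv,z,c=None):
    o,d=ray(n,uv,c); return o+d*(z-o[2])/d[2]
def tri(uv1,uv2):
    o1,d1=ray("top",uv1);o2,d2=ray("side",uv2)
    s=np.linalg.lstsq(np.c_[d1,-d2],o2-o1,rcond=None)[0]
    a,b=o1+d1*s[0],o2+d2*s[1]; return (a+b)/2,np.linalg.norm(a-b)
def proj(n,p,c=None):
    c=c or bot.calibration(n); f=240/np.tan(np.radians(c["vfov"]/2)); q=np.array(c["camera_from_world"])@np.r_[p,1]
    return np.array([c["cx"]+f*q[0]/q[2],c["cy"]+f*q[1]/q[2]])
E
python3 - <<'E'
from h import *
np.set_printoptions(precision=4,suppress=True)
T=lambda u,v:(235+u/4-.375,165+v/4-.375); S=lambda u,v:(220+u/4-.375,170+v/4-.375)
hub=on("top",T(683,293),.081); hin=on("top",T(258,310),.057)
print(hub,hin,np.linalg.norm((hub-hin)[:2]))
print(tri(T(683,293),S(698,220)),tri(T(258,310),S(348,378)))
post=on("top",T(68,137),.004); print("postbase",post, on("side",S(68,402),.004))
# frame
d=(hin-hub)[:2]; yaw=np.arctan2(d[1],d[0])-np.arctan2(280,-13)
def fr(yaw):return np.array([[np.cos(yaw),-np.sin(yaw)],[np.sin(yaw),np.cos(yaw)]])
o=(hub[:2]+hin[:2])/2-fr(yaw)@np.array([-36.5,-60])/1e3
print("yaw",yaw,"o",o)
v=lambda p:fr(yaw).T@(p[:2]-o)*1e3
print("post v",v(post))
print("ledge corners",[v(on("top",T(*p),.038)) for p in [(505,467),(505,330)]], "base L",[v(on("top",T(*p),.006)) for p in [(200,467),(215,105)]])
print("tip",v(on("top",T(238,462),.05)),"wing",v(on("top",T(680,375),.074)),"tab",v(on("top",T(82,180),.198)),"lens",v(on("top",T(165,198),.18)))
im=cv2.imread("pics/top0.png"); 
sub=cv2.GaussianBlur(im,(0,0),.7)[245:285,300:355].astype(int)
dark=(sub.sum(2)<600)&(sub[:,:,1]>sub[:,:,2]+3)
ys,xs=np.nonzero(dark); pts=np.c_[xs+300,ys+245].astype(np.float32)
print(len(pts),cv2.minAreaRect(pts)); 
print("plate",v(on("top",cv2.minAreaRect(pts)[0],.046)))
print("mark",tri(T(245,172),S(250,295)))
print("tape",v(on("top",T(559,445),.019)),"dish",v(on("top",T(795,467),.015)))
cv2.imwrite("pics/c3.png",cv2.resize(cv2.convertScaleAbs(im[225:290,280:370],alpha=2.2,beta=-290),None,fx=8,fy=8,interpolation=cv2.INTER_CUBIC))
E
```

```text
[ 0.588 -0.222  0.081] [0.5822 0.0576 0.057 ] 0.2797070671797117
(array([ 0.5883, -0.2223,  0.0794]), np.float64(3.349238497933109e-05)) (array([0.5825, 0.0573, 0.0525]), np.float64(0.0014556309424881878))
postbase [0.716 0.196 0.004] [0.7157 0.1931 0.004 ]
yaw -0.025426578901881935 o [ 0.6231 -0.0232]
post v [ 87.2588 221.4454]
ledge corners [array([-142.9162,  -87.5879]), array([-50.0533, -86.6242])] base L [array([-144.6889,  119.7903]), array([112.0937, 117.9649])]
tip [-144.3402   90.4105] wing [ -83.2379 -198.7444] tab [  9.5288 177.3158] lens [  3.7436 129.6743]
0 ((0.0, 0.0), (0.0, 0.0), 0.0)
plate [660.6173 979.4074]
mark (array([0.6773, 0.0704, 0.0662]), np.float64(0.010119947770983746))
tape [-125.549  -125.5532] dish [-136.8198 -286.7791]
```

View pics/c3.png

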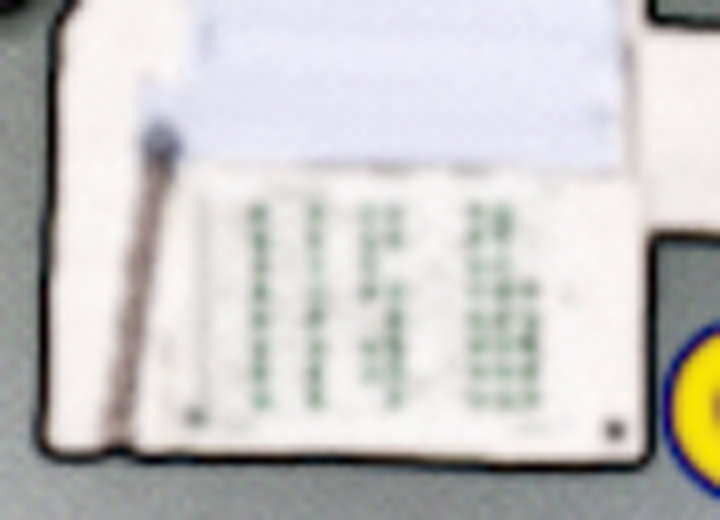

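The frame fits well: post base within 2 mm of (85,222), ledge corner within 3 mm. Viewer origin is about (0.623, -0.023) with yaw -0.025, and the gate is at about 1.67 rad. I'll turn the tool square to the viewer and go above the ledge.

Call:
play_rows --commands "0 0 0 -1;0 0 0 -1;0 0 0 -1;0 0 0 -1;0 0 0 -0.2;-0.04 -0.1 0 0;-0.04 -0.1 0 0;-0.04 -0.1 0 0"

```text
t: 0.9
ee_pos: [0.3029, 0.5011, 0.2529]
eef_rot: [0.013, 1.0, -0.0, -0.0]
wrist_force: [0.6, 0.8, 1.5]
finger_gap: 0.0852
grasp_force: 0.0
```

Call:
play_rows --commands "-0.04 -0.1 0 0;-0.04 -0.1 0 0;-0.04 -0.1 0 0;-0.04 -0.1 0 0;-0.04 -0.1 0 0;-0.04 -0.1 0 0;-0.04 -0.1 0 0;-0.04 -0.1 0 0"

```text
t: 1.7
ee_pos: [0.4228, 0.1778, 0.2534]
eef_rot: [0.014, 1.0, 0.0, 0.0]
wrist_force: [0.6, 0.3, 0.7]
finger_gap: 0.0853
grasp_force: 0.0
```

Call:
play_rows --commands "-0.04 -0.1 0 0;-0.04 -0.1 0 0;-0.04 -0.1 0 0;-0.04 -0.1 0 0;-0.04 -0.1 0 0;0 0 0 0;0 0 0 0"

```text
t: 2.4
ee_pos: [0.4974, -0.0232, 0.2531]
eef_rot: [0.015, 1.0, 0.0, -0.0]
wrist_force: [-0.4, 1.1, 0.4]
finger_gap: 0.0852
grasp_force: 0.0
```

```bash
cat >> h.py <<'E'
O=np.array([.6231,-.0232]);YAW=-.0254
Rv=np.array([[np.cos(YAW),-np.sin(YAW)],[np.sin(YAW),np.cos(YAW)]])
v=lambda p:np.r_[Rv.T@(np.array(p)[:2]-O),np.array(p)[2:3]]*1e3
w=lambda x,y,z:np.r_[Rv@np.array([x,y])/1e3+O,z/1e3]
def st():
    from scipy.spatial.transform import Rotation as R
    s=bot.get_state(); M=R.from_quat(s["eef_rot"]).as_matrix()
    print("t",round(s["t"],2),"v",v(s["ee_pos"]).round(1),"yaw err deg",round(np.degrees(np.arctan2(M[1,1],M[0,1])-YAW)-90,2),"F",s["wrist_force"].round(1),"gap",round(s["finger_gap"],4))
    return s
E
python3 - <<'E'
from h import *
st(); c=bot.calibration("wrist"); im=bot.snapshot("wrist"); cv2.imwrite("pics/w1.png",im[:,:,::-1])
for p in [(-97,-5,38),(-139,63,48),(-139,-63,48),(-43,80,57),(-47,0,38)]: print(p,proj("wrist",w(*p),c).round(1))
E
```

```text
t 2.4 v [-125.7   -3.2  253.1] yaw err deg -0.22 F [-0.4  1.1  0.4] gap 0.0852
(-97, -5, 38) [316.4 245.9]
(-139, 63, 48) [386.3 206.7]
(-139, -63, 48) [256.3 207.2]
(-43, 80, 57) [400.1 301.8]
(-47, 0, 38) [321.3 290.9]
```

View pics/w1.png

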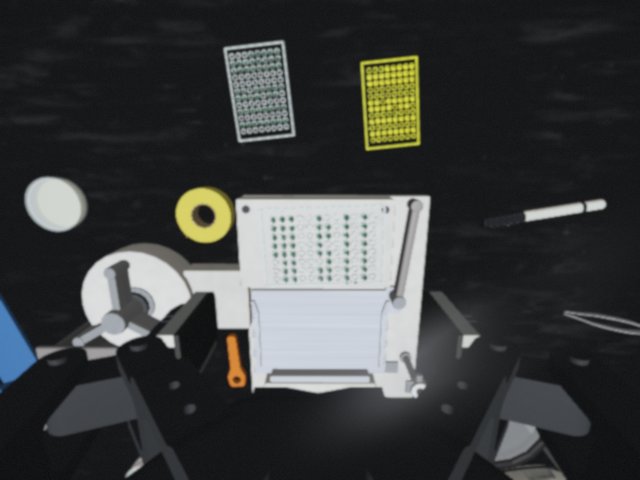

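The wrist view shows the hinge at (399,299), predicted (400,302), and the gate tip near (413,203). The plate's wells run x 273–365, y 217–281. I'll enhance the plate outline.

```bash
python3 - <<'E'
import cv2
im=cv2.imread("pics/w1.png",0)[190:300,230:400]
im=cv2.createCLAHE(4,(4,4)).apply(im)
cv2.imwrite("pics/w1c.png",cv2.resize(im,None,fx=4.7,fy=4.7,interpolation=cv2.INTER_CUBIC))
E
```

```text
(no output)
```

View pics/w1c.png

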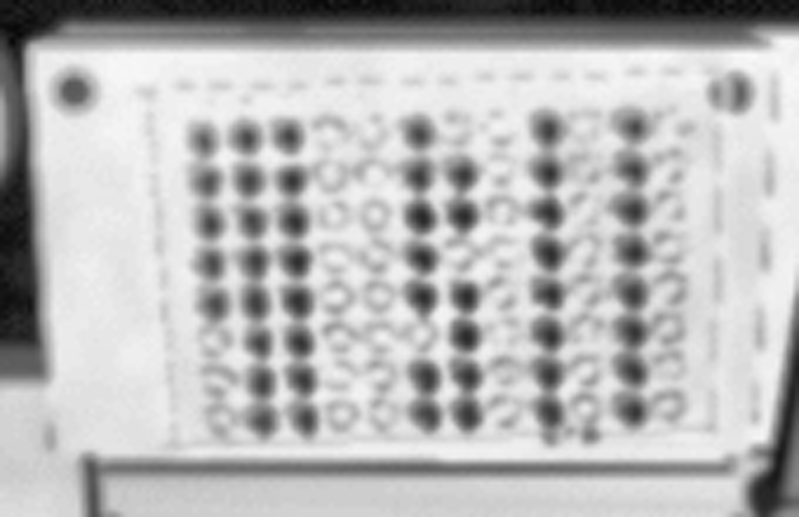

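The plate's outline is now visible: corners at crop (145,90), (718,72), (715,430), (172,445).

```bash
python3 - <<'E'
from h import *
c=bot.calibration("wrist"); T=lambda a,b:(230+a/4.7,190+b/4.7)
P=[v(on("wrist",T(*p),.047,c)) for p in [(145,90),(718,72),(715,430),(172,445)]]
for p in P: print(p.round(1))
for p in [(205,138),(675,125),(672,405),(222,418)]: print("well",v(on("wrist",T(*p),.047,c)).round(1))
print("screws",[v(on("wrist",T(*p),.038,c)).round(1) for p in [(74,92),(733,92)]],"stage edge",[v(on("wrist",T(*p),.038,c)).round(1) for p in [(90,462),(740,462)]])
print("hinge",v(on("wrist",(399,299),.057,c)).round(1),"tip",v(on("wrist",(414,203),.057,c)).round(1),"hub",v(on("wrist",(114,322),.081,c)).round(1),"wing",v(on("wrist",(118,270),.074,c)).round(1))
E
```

```text
[-137.   -57.5   47. ]
[-140.7   61.1   47. ]
[-61.6  64.3  47. ]
[-58.2 -55.   47. ]
well [-126.9  -45.4   47. ]
well [-129.6   52.7   47. ]
well [-67.5  54.6  47. ]
well [-64.5 -43.8  47. ]
screws [array([-135.1,  -74.2,   38. ]), array([-135. ,   66.3,   38. ])] stage edge [array([-50.4, -75.3,  38. ]), array([-50.3,  72.2,  38. ])]
hinge [-46.6  80.3  57. ] tip [-144.4   88.4   57. ] hub [ -34.  -196.8   81. ] wing [ -84.1 -189.3   74. ]
```

```bash
python3 - <<'E'
from h import *
from scipy.spatial.transform import Rotation as R
s=bot.get_state();M=R.from_quat(s["eef_rot"]).as_matrix();c=bot.calibration("wrist")
for z in (0,9,22):
  for x in (-11,11): print(z,x,[proj("wrist",s["ee_pos"]+M@np.array([x,y,z])/1e3,c).round() for y in (-42.6,42.6,-57,57)])
E
```

```text
0 -11 [array([212., 349.]), array([424., 349.]), array([176., 349.]), array([460., 349.])]
0 11 [array([207., 298.]), array([429., 298.]), array([169., 298.]), array([467., 298.])]
9 -11 [array([218., 337.]), array([418., 337.]), array([184., 337.]), array([452., 337.])]
9 11 [array([214., 289.]), array([422., 289.]), array([179., 289.]), array([457., 289.])]
22 -11 [array([226., 322.]), array([410., 322.]), array([195., 322.]), array([441., 322.])]
22 11 [array([223., 277.]), array([413., 277.]), array([190., 277.]), array([446., 277.])]
```

Call:
play_rows --commands "0.09 0.012 0 0;0 0 0.1 0;0 0 0.1 0;0 0 0.1 0;0 0 0.1 0;0 0 0 0;0 0 0 0"

```text
t: 3.15
ee_pos: [0.4613, -0.0157, 0.0936]
eef_rot: [0.012, 1.0, 0.0, -0.001]
wrist_force: [0.6, -0.0, 1.3]
finger_gap: 0.0853
grasp_force: 0.0
```

Call:
play_rows --commands "0 0 0.1 0;0 0 0.006 0;-0.025 0 0 0;-0.02 0 0 0;-0.02 0 0 0;-0.02 0 0 0;-0.02 0 0 0;-0.02 0 0 0"

```text
t: 3.95
ee_pos: [0.5124, -0.018, 0.0512]
eef_rot: [0.013, 1.0, 0.0, 0.0]
wrist_force: [-1.7, 0.0, 1.0]
finger_gap: 0.0852
grasp_force: 0.5
```

Call:
play_rows --commands "-0.02 0 0 0;-0.02 0 0 0;-0.02 0 0 0;-0.02 0 0 0;-0.02 0 0 0;0 0 0 0"

```text
t: 4.55
ee_pos: [0.5532, -0.0189, 0.051]
eef_rot: [0.013, 1.0, -0.0, 0.001]
wrist_force: [-0.9, 0.9, -0.4]
finger_gap: 0.0851
grasp_force: 0.0
```

```bash
python3 - <<'E'
from h import *
st(); 
c=bot.calibration("wrist"); im=bot.snapshot("wrist"); cv2.imwrite("pics/w2.png",im[:,:,::-1])
E
```

```text
t 4.55 v [-70.    2.5  51. ] yaw err deg 0.01 F [-0.9  0.9 -0.4] gap 0.0851
```

View pics/w2.png

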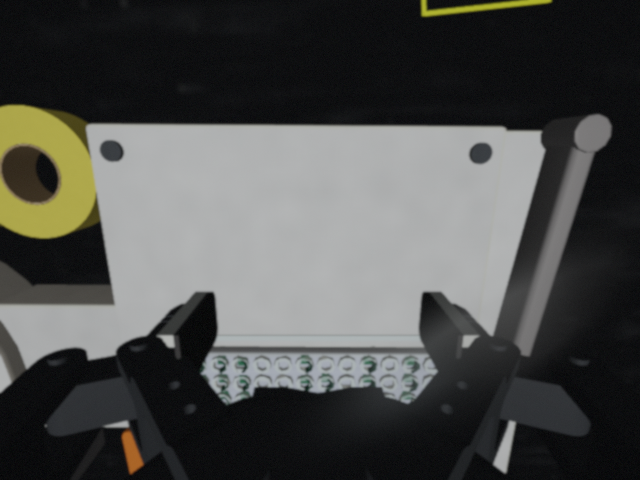

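The plate is being pushed squarely ahead of the pads, its front edge at about row 348. I'll continue gently to the stop.

Call:
play_rows --commands "-0.012 0 0 0;-0.012 0 0 0;-0.012 0 0 0;-0.008 0 0 0;0 0 0 0"

```text
t: 5.1
ee_pos: [0.5699, -0.0194, 0.051]
eef_rot: [0.013, 1.0, -0.0, 0.0]
wrist_force: [0.5, 0.8, -0.5]
finger_gap: 0.0855
grasp_force: 0.0
```

Call:
play_rows --commands "-0.005 0 0 0;-0.005 0 0 0;-0.005 0 0 0;0 0 0 0"

```text
t: 5.5
ee_pos: [0.5756, -0.0196, 0.0509]
eef_rot: [0.013, 1.0, -0.0, 0.0]
wrist_force: [0.2, 0.2, -0.4]
finger_gap: 0.0855
grasp_force: 0.0
```

```bash
python3 - <<'E'
from h import *
st()
E
```

```text
t 5.5 v [-47.6   2.4  50.9] yaw err deg 0.0 F [ 0.2  0.2 -0.4] gap 0.0855
```

Call:
play_rows --commands "-0.004 0 0 0;-0.004 0 0 0;0 0 0 0"

```text
t: 5.8
ee_pos: [0.5768, -0.0196, 0.0506]
eef_rot: [0.013, 1.0, 0.0, -0.002]
wrist_force: [-4.8, 0.8, 3.8]
finger_gap: 0.0853
grasp_force: 2.5
```

Call:
play_rows --commands "-0.004 0 0 0;0 0 0 0"

```text
t: 6.0
ee_pos: [0.577, -0.0196, 0.0503]
eef_rot: [0.013, 1.0, 0.0, -0.003]
wrist_force: [-8.2, 1.4, 6.0]
finger_gap: 0.0853
grasp_force: 4.3
```

The plate is against the stop: motion halted with about 8 N of reaction. I'll retreat, lift, and go to the left of the gate.

Call:
play_rows --commands "0.068 0 0 0;0 0 -0.1 0;0 0 -0.05 0;0.047 0.102 0 0;0.047 0.102 0 0;0.047 0.102 0 0"

```text
t: 6.6
ee_pos: [0.4995, 0.106, 0.1114]
eef_rot: [0.013, 1.0, 0.0, 0.001]
wrist_force: [1.2, 0.9, 1.0]
finger_gap: 0.0857
grasp_force: 0.0
```

Call:
play_rows --commands "0 0 0 0;0 0 0 0;0 0 0 0;0 0 0 0;0 0 0.05 0;0 0 0 0" --hand 0

```text
t: 7.2
ee_pos: [0.4986, 0.1032, 0.0894]
eef_rot: [0.014, 1.0, -0.001, -0.001]
wrist_force: [-0.3, -0.2, -0.4]
finger_gap: 0.0004
grasp_force: 0.0
```

```bash
python3 - <<'E'
from h import *
st(); c=bot.calibration("wrist"); im=bot.snapshot("wrist"); cv2.imwrite("pics/w3.png",im[:,:,::-1])
t=bot.snapshot("top"); cv2.imwrite("pics/t3.png",t[:,:,::-1])
a=cv2.resize(t[165:305,235:435,::-1],(600,420),interpolation=cv2.INTER_CUBIC)
cv2.imwrite("pics/m3.png",np.hstack([cv2.resize(im[:,:,::-1],(400,300)),cv2.resize(a,(400,300))]))
E
```

```text
t 7.2 v [-127.6  123.2   89.4] yaw err deg -0.12 F [-0.3 -0.2 -0.4] gap 0.0004
```

View pics/m3.png

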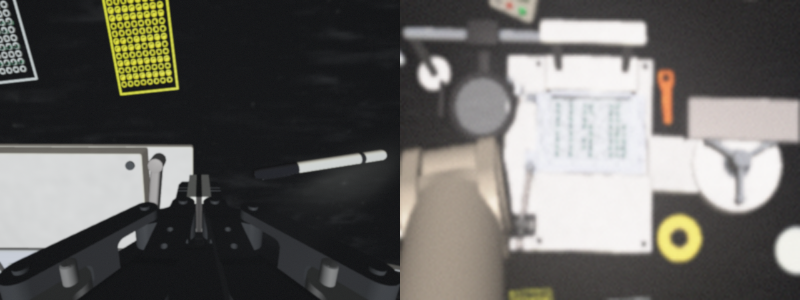

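The plate sits square near the back stop (right half, about (592,130)), and the closed fingers are left of the gate. Now I sweep the gate shut.

Call:
play_rows --commands "0 0 0.058 0;-0.004 -0.037 0 0;0.006 -0.038 0 0;0.006 -0.038 0 0;-0.009 -0.041 0 0;-0.009 -0.041 0 0;0 0 0 0"

```text
t: 8.0
ee_pos: [0.5018, 0.0228, 0.0687]
eef_rot: [0.015, 1.0, -0.001, 0.001]
wrist_force: [0.5, -0.7, 0.2]
finger_gap: -0.0005
grasp_force: 0.0
```

Call:
play_rows --commands "-0.027 -0.037 0 0;-0.027 -0.037 0 0;-0.025 -0.017 0 0;-0.025 -0.017 0 0;-0.02 -0.006 0 0;0 0 0 0"

```text
t: 8.6
ee_pos: [0.5512, -0.0202, 0.0678]
eef_rot: [0.013, 1.0, -0.0, 0.001]
wrist_force: [-0.3, -0.4, 0.3]
finger_gap: -0.0
grasp_force: 0.0
```

Call:
play_rows --commands "-0.015 -0.005 0 0;-0.01 0 0 0;-0.006 0 0 0;0 0 0 0"

```text
t: 9.0
ee_pos: [0.5626, -0.0222, 0.0677]
eef_rot: [0.012, 1.0, 0.0, 0.0]
wrist_force: [0.4, -0.0, -0.1]
finger_gap: 0.0001
grasp_force: 0.0
```

```bash
python3 - <<'E'
from h import *
st()
E
```

```text
t 9.0 v [-60.5  -0.5  67.7] yaw err deg 0.02 F [ 0.4 -0.  -0.1] gap 0.0001
```

Call:
play_rows --commands "-0.005 0 0 0;-0.005 0 0 0;0 0 0 0"

```text
t: 9.3
ee_pos: [0.5655, -0.0225, 0.0675]
eef_rot: [0.013, 1.0, 0.0, -0.001]
wrist_force: [-2.3, 0.5, 1.8]
finger_gap: 0.0001
grasp_force: 1.6
```

Call:
play_rows --commands "-0.005 0 0 0;-0.005 0 0 0;0 0 0 0"

```text
t: 9.6
ee_pos: [0.5659, -0.0226, 0.0669]
eef_rot: [0.013, 1.0, 0.0, -0.005]
wrist_force: [-12.3, 1.4, 9.2]
finger_gap: -0.0004
grasp_force: 6.4
```

The gate reached its stop with about 12 N of reaction. Next I retreat, lift, and go over the key's right front.

Call:
play_rows --commands "0.05 0 0 0;0 0 -0.08 0;0 0 -0.08 0;-0.008 -0.1 0 0;-0.008 -0.1 0 0;-0.008 -0.1 0 0;-0.008 -0.1 0 0;-0.008 -0.1 0 0"

```text
t: 10.4
ee_pos: [0.5618, -0.2242, 0.1321]
eef_rot: [0.013, 1.0, -0.0, 0.001]
wrist_force: [0.9, 0.4, 0.3]
finger_gap: 0.0
grasp_force: 0.0
```

Call:
play_rows --commands "-0.008 -0.1 0 0;0 0 0 0;0 0 0 0"

```text
t: 10.7
ee_pos: [0.5634, -0.264, 0.1317]
eef_rot: [0.014, 1.0, -0.0, 0.0]
wrist_force: [0.6, 0.3, -0.1]
finger_gap: -0.0002
grasp_force: 0.0
```

```bash
python3 - <<'E'
from h import *
st(); 
t=bot.snapshot("side"); cv2.imwrite("pics/s4.png",t[:,:,::-1]); cv2.imwrite("pics/t4.png",bot.snapshot("top")[:,:,::-1])
cv2.imwrite("pics/w4.png",bot.snapshot("wrist")[:,:,::-1])
# collar height: project vertical line at mark and list side brightness
g=cv2.cvtColor(t,cv2.COLOR_RGB2GRAY)
for z in range(40,124,3):
    p=proj("side",w(50,104,z)); print(z,p.round(1),cv2.getRectSubPix(g,(7,1),(float(p[0]),float(p[1]))).ravel())
def seats(q): 
    a=42; s=11*abs(np.sin(q))+14.5*abs(np.cos(q))+6
    return np.array([-30,-200])+a*np.array([-np.cos(q),np.sin(q)])-s*np.array([np.sin(q),np.cos(q)])
for d in range(-20,121,10): print(d,seats(np.radians(d)).round(1))
E
```

```text
t 10.7 v [ -53.5 -242.2  131.7] yaw err deg -0.14 F [ 0.6  0.3 -0.1] gap -0.0002
40 [281.7 253.3] [251 249 232 176 135 164 218]
43 [281.7 252.4] [250 249 233 178 136 163 215]
46 [281.6 251.4] [238 243 229 177 131 143 187]
49 [281.5 250.5] [190 207 199 159 120 116 143]
52 [281.5 249.5] [114 136 141 126 109 106 122]
55 [281.4 248.5] [ 57  79  99 109 110 111 120]
58 [281.4 247.6] [ 46  74 103 120 125 123 122]
61 [281.3 246.6] [ 57  94 122 135 141 144 138]
64 [281.3 245.6] [ 66 110 141 155 162 167 161]
67 [281.2 244.7] [ 79 139 180 196 200 200 189]
70 [281.1 243.7] [ 99 178 224 231 230 230 224]
73 [281.1 242.7] [105 191 226 216 202 214 234]
76 [281.  241.7] [ 82 155 187 169 143 166 211]
79 [281.  240.7] [ 50  92 118 118 107 116 147]
82 [280.9 239.8] [31 46 67 86 94 87 81]
85 [280.8 238.8] [28 33 52 78 90 80 55]
88 [280.8 237.8] [29 34 53 77 89 79 56]
91 [280.7 236.8] [29 36 54 78 89 80 57]
94 [280.7 235.8] [28 35 55 79 90 81 59]
97 [280.6 234.8] [28 35 55 79 90 81 59]
100 [280.5 233.8] [26 33 54 77 86 77 56]
103 [280.5 232.8] [23 27 42 59 67 62 47]
106 [280.4 231.8] [28 28 32 39 43 41 33]
109 [280.4 230.8] [45 41 37 35 33 32 29]
112 [280.3 229.8] [67 63 58 55 52 51 46]
115 [280.2 228.8] [ 98  96  98 100  96  86  74]
118 [280.2 227.7] [135 136 142 146 139 125 108]
121 [280.1 226.7] [152 153 157 160 155 148 138]
-20 [ -61.5 -236.3]
-10 [ -67.5 -229.1]
0 [ -72.  -220.5]
10 [ -75.2 -214.6]
20 [ -77.5 -207.6]
30 [ -78.4 -199.8]
40 [ -77.7 -191.5]
50 [ -75.2 -183.1]
60 [ -70.7 -175. ]
70 [ -64.4 -167.8]
80 [ -56.4 -162. ]
90 [ -47. -158.]
100 [ -41.8 -155.3]
110 [ -35.6 -153.2]
120 [ -28.7 -152.2]
```

The collar centre is at about z 71 mm, so the rise needed is about 37 mm (roughly 6 rad). First stroke follows.

Call:
play_rows --commands "0 0 0.072 0;0 0 0.072 0;0.046 0.035 0 0;0 0.019 0 0;0.008 0.015 0 0;0.006 0.0175 0 0;0.002 0.0195 0 0;-0.002 0.021 0 0"

```text
t: 11.65
ee_pos: [0.5426, -0.2128, 0.0757]
eef_rot: [0.013, 1.0, -0.002, 0.002]
wrist_force: [2.9, -7.4, -1.7]
finger_gap: -0.0001
grasp_force: 3.7
```

Call:
play_rows --commands "-0.006 0.021 0 0;-0.011 0.02 0 0;-0.016 0.018 0 0;-0.02 0.0145 0 0;-0.0235 0.01 0 0;-0.013 0.007 0 0;-0.0155 0.005 0 0;0 0 0 0"

```text
t: 12.45
ee_pos: [0.5843, -0.1729, 0.0743]
eef_rot: [0.012, 1.0, 0.0, 0.0]
wrist_force: [-1.3, -1.2, -0.4]
finger_gap: 0.0
grasp_force: 0.7
```

```bash
python3 - <<'E'
from h import *
st(); cv2.imwrite("pics/w5.png",bot.snapshot("wrist")[:,:,::-1])
a=cv2.imread("pics/s4.png");t=bot.snapshot("side")[:,:,::-1]; cv2.imwrite("pics/s5.png",t)
# stage rise: vertical shift of the plate patch between side pictures
p=proj("side",w(6,10,48)).astype(int)
tpl=a[p[1]-14:p[1]+14,p[0]-25:p[0]+25]
r=cv2.matchTemplate(t[p[1]-50:p[1]+30,p[0]-35:p[0]+35],tpl,cv2.TM_CCOEFF_NORMED); _,m,_,l=cv2.minMaxLoc(r)
print("shift",l[0]-10,l[1]-36,m, "px per 10mm",proj("side",w(6,10,58))-proj("side",w(6,10,48)))
E
```

```text
t 12.45 v [ -35.  -150.6   74.3] yaw err deg 0.08 F [-1.3 -1.2 -0.4] gap 0.0
shift 0 -3 0.9374116659164429 px per 10mm [-0.02987233 -3.19450393]
```

Call:
play_rows --commands "0 0 -0.09 0;0.009 -0.078 0 0;0.009 -0.078 0 0;0.009 -0.078 0 0;0 0 0 0;0 0 0.09 0;0 0 0 0"

```text
t: 13.25
ee_pos: [0.5689, -0.2649, 0.071]
eef_rot: [0.012, 1.0, 0.002, -0.002]
wrist_force: [-0.6, 0.7, -0.8]
finger_gap: 0.0001
grasp_force: 0.0
```

Call:
play_rows --commands "0.045 0.02 0 0;0.009 0.0175 0 0;0.011 0.021 0 0;0.008 0.015 0 0;0.006 0.0175 0 0;0.002 0.0195 0 0;-0.002 0.021 0 0;-0.006 0.021 0 0"

```text
t: 14.05
ee_pos: [0.5453, -0.208, 0.0761]
eef_rot: [0.013, 1.0, -0.002, 0.003]
wrist_force: [6.0, -11.2, -3.7]
finger_gap: 0.0001
grasp_force: 5.4
```

Call:
play_rows --commands "-0.011 0.02 0 0;-0.016 0.018 0 0;-0.02 0.0145 0 0;-0.0235 0.01 0 0;-0.013 0.007 0 0;-0.0155 0.005 0 0;0 0 0 0"

```text
t: 14.75
ee_pos: [0.583, -0.1764, 0.0744]
eef_rot: [0.012, 1.0, -0.0, -0.001]
wrist_force: [-2.6, -1.5, -0.7]
finger_gap: -0.0
grasp_force: 1.3
```

```bash
cat >> h.py <<'E'
def rise(name):
    a=cv2.imread("pics/s4.png");t=bot.snapshot("side")[:,:,::-1].copy(); cv2.imwrite(name,t)
    p=proj("side",w(6,10,48)).astype(int)
    tpl=a[p[1]-14:p[1]+14,p[0]-25:p[0]+25]; win=t[p[1]-50:p[1]+30,p[0]-35:p[0]+35]
    k=8; r=cv2.matchTemplate(cv2.resize(win,None,fx=k,fy=k,interpolation=3),cv2.resize(tpl,None,fx=k,fy=k,interpolation=3),cv2.TM_CCOEFF_NORMED); _,m,_,l=cv2.minMaxLoc(r)
    dy=l[1]/k-36; print("shift",l[0]/k-10,dy,"score",round(m,3),"rise mm",round(-dy/.322,1))
E
python3 - <<'E'
from h import *
st(); rise("pics/s6.png"); t=cv2.imread("pics/s6.png")
p=proj("side",w(50,95,70)).astype(int)
A=[cv2.resize(cv2.imread(f)[p[1]-20:p[1]+26,p[0]-25:p[0]+25],(380,350),interpolation=3) for f in ("pics/s4.png","pics/s6.png")]
cv2.imwrite("pics/m6.png",np.hstack(A)); print("crop origin",p-[25,20])
for z in (38,48,58,68,78): print(z,proj("side",w(50,90,z)).round(1))
E
```

```text
t 14.75 v [ -36.2 -154.2   74.4] yaw err deg 0.03 F [-2.6 -1.5 -0.7] gap -0.0
shift -1.0 -7.0 score 0.932 rise mm 21.7
crop origin [259 222]
38 [286.6 252.5]
48 [286.4 249.3]
58 [286.2 246.1]
68 [286.  242.9]
78 [285.9 239.7]
```

View pics/m6.png

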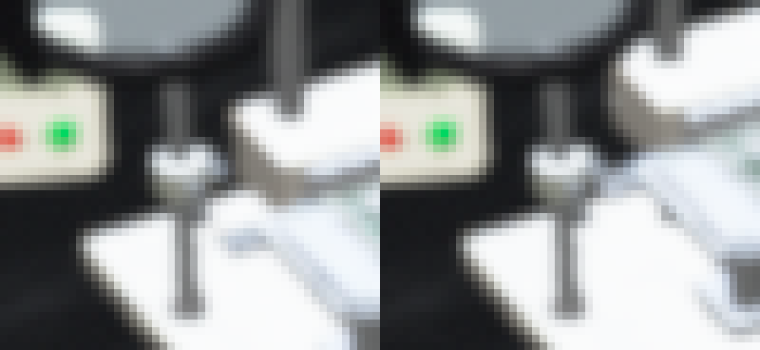

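The last picture shows, before (left) and after two strokes (right), the stage pointer rising from (235,238) to (610,183). The mark's pointer is at about (215,170), so some 7–12 mm remain. I'll refine that numerically.

```bash
python3 - <<'E'
from h import *
g=[cv2.cvtColor(cv2.imread(f"pics/s{i}.png"),cv2.COLOR_BGR2GRAY) for i in (4,5,6)]
for k in (0,2):
    print("s",(4,5,6)[k],"cols 278-296"); 
    for r in range(238,257): print(r,*["%4d"%x for x in g[k][r,278:297]])
E
```

```text
s 4 cols 278-296
238   29   35   57   82   91   76   50   32   28   30   49  102  171  226  246  250  249  245  237
239   28   34   55   82   92   78   51   36   31   30   42   78  128  184  230  247  251  251  250
240   33   52   74   90   95   89   89   84   61   39   39   69  106  143  192  234  248  251  252
241   57  108  134  127  110  126  168  171  127   73   48   68  102  125  150  197  236  249  251
242   90  171  207  185  154  180  227  229  182  120   74   71  102  122  130  151  200  238  249
243  102  195  234  231  220  226  237  228  193  155  109   80  102  121  127  131  154  201  230
244   81  160  218  232  234  232  223  193  166  154  119   84   99  119  126  127  131  149  169
245   59  114  156  176  183  186  179  155  130  114   87   68   90  114  124  126  127  131  140
246   51   94  127  140  147  156  160  137   98   72   70   88  113  134  139  133  128  130  137
247   41   77  110  129  135  136  133  118  104  115  139  172  198  207  195  162  137  131  139
248   32   52   83  108  118  115  115  122  158  199  223  238  246  247  239  213  168  148
[... 1995 characters left out ...]
22  177
250  137  169  187  164  122  102  106  136  196  239  249  251  251  251  251  251  249  230  178
251  221  236  240  214  145  113  142  186  225  244  249  251  251  251  251  251  250  243  225
252  247  249  247  224  151  126  181  231  246  249  250  251  251  251  251  251  251  250  248
253  250  250  248  224  153  127  183  236  249  250  251  251  251  251  251  251  251  251  251
254  250  250  248  226  160  124  172  232  248  251  251  251  251  251  251  251  251  251  251
255  250  250  248  229  166  125  169  231  248  251  251  251  251  251  251  251  251  251  251
256  250  250  248  229  167  127  170  232  249  251  251  251  251  251  251  251  250  250  250
```

```bash
python3 - <<'E'
from h import *
for z,x,y in ((35,50,85),(67,50,104),(67,50,90),(35,40,85)): print((x,y,z),proj("top",w(x,y,z)).round(1),proj("side",w(x,y,z)).round(1))
g=cv2.cvtColor(cv2.imread("pics/t4.png"),cv2.COLOR_BGR2GRAY)
t=bot.snapshot("top"); cv2.imwrite("pics/t6.png",t[:,:,::-1]); h=cv2.cvtColor(t,cv2.COLOR_RGB2GRAY)
for G in (g,h):
    print("cols 288-306")
    for r in range(200,216): print(r,*["%4d"%x for x in G[r,288:307]])
E
```

```text
(50, 85, 35) [298.7 210.1] [288.3 252.9]
(50, 104, 67) [290.9 207.1] [281.2 244.7]
(50, 90, 67) [296.1 207.2] [286.1 243.2]
(40, 85, 35) [298.6 213.6] [290.  254.7]
cols 288-306
200  135  192  224  235  239  241  241  242  242  242  242  242  243  242  242  243  242  243  240
201  126  171  206  226  235  239  240  241  242  241  242  242  242  242  243  243  243  243  241
202  115  151  181  207  228  236  239  241  240  242  242  242  242  243  243  243  244  244  241
203   98  124  146  178  219  234  237  238  238  240  242  243  243  243  243  243  244  244  242
204   86  101  114  152  205  231  235  232  232  236  241  242  243  243  244  243  244  244  242
205   86   88   93  131  191  229  232  224  221  230  240  242  242  243  243  243  243  243  240
206   88   86   89  121  183  226  230  217  211  227  238  240  240  241  241  241  242  241  237
207   96   89   91  126  188  226  226  208  205  224  231  234  233  234  233  235  237  236  229
208  110   94   92  120  173  208  213  202  207  218  221  219  218  216  219  224  232  233  229
209  123  101   94  102  134  1
[... 1558 characters left out ...]
34  234
209  126  104   93  103  136  169  194  206  205  200  198  196  194  199  217  230  235  235  231
210  136  113   99   91  102  135  176  208  220  222  221  220  216  216  222  232  236  234  233
211  151  129  102   89   90  121  168  209  227  234  236  237  235  233  234  237  237  238  236
212  167  148  109   90   95  124  172  213  231  241  243  243  243  241  240  240  238  237  237
213  183  161  118   94   96  128  182  223  238  242  245  245  244  244  241  241  238  235  234
214  189  171  122   91  101  147  201  231  241  243  245  244  245  244  243  241  237  232  233
215  187  169  125   94  114  168  217  237  243  243  245  245  244  244  242  241  235  232  231
```

Both pointers lie at x ≈ 50, and the rise so far is about 22 mm. Three measures put the target rise at about 31 mm, so I'll add about 1.5 rad, ending a bit short.

Call:
play_rows --commands "0 0 -0.09 0;0.009 -0.078 0 0;0.009 -0.078 0 0;0.009 -0.078 0 0;0 0 0 0;0 0 0.09 0;0 0 0 0"

```text
t: 15.55
ee_pos: [0.5686, -0.2676, 0.0712]
eef_rot: [0.012, 1.0, 0.002, -0.002]
wrist_force: [-0.8, 1.0, -0.5]
finger_gap: -0.0001
grasp_force: 0.0
```

Call:
play_rows --commands "0.038 0.02 0 0;0.009 0.0225 0 0;0.011 0.021 0 0;0.008 0.015 0 0;0.006 0.0175 0 0;0.002 0.0195 0 0;-0.002 0.021 0 0;-0.006 0.021 0 0"

```text
t: 16.35
ee_pos: [0.5462, -0.2083, 0.0758]
eef_rot: [0.013, 1.0, -0.002, 0.002]
wrist_force: [-1.3, -6.9, 0.2]
finger_gap: -0.0001
grasp_force: 3.4
```

Call:
play_rows --commands "-0.011 0.02 0 0;-0.016 0.018 0 0;0 0 0 0;0 0 0 0"

```text
t: 16.75
ee_pos: [0.5571, -0.1902, 0.0748]
eef_rot: [0.012, 1.0, 0.0, 0.0]
wrist_force: [0.2, 1.4, -0.2]
finger_gap: -0.0002
grasp_force: 0.0
```

```bash
python3 - <<'E'
from h import *
st(); rise("pics/s7.png")
g=cv2.cvtColor(cv2.imread("pics/s7.png"),cv2.COLOR_BGR2GRAY)
for r in range(237,252): print(r,*["%4d"%x for x in g[r,282:297]])
h=cv2.cvtColor(bot.snapshot("top"),cv2.COLOR_RGB2GRAY)
for r in range(202,213): print(r,*["%4d"%x for x in h[r,292:305]])
E
```

```text
t 16.75 v [ -61.7 -168.7   74.8] yaw err deg 0.08 F [ 0.2  1.4 -0.2] gap -0.0002
shift -1.0 -10.0 score 0.915 rise mm 31.1
237   90   75   49   31   28   28   30   32   48   74   99  116  125  134  141
238   90   75   48   32   29   28   27   28   31   51   81  114  136  155  168
239   91   76   53   36   31   28   30   34   41   63  106  149  181  202  213
240   93   88   88   84   63   50   58   71   85  111  164  207  224  229  234
241  108  124  165  170  132  103  115  133  144  161  198  228  233  229  234
242  152  178  226  227  187  156  166  179  182  183  191  216  229  225  225
243  218  224  235  227  195  182  183  185  180  169  163  169  199  218  217
244  232  230  221  190  166  165  163  157  144  123  109  109  142  191  215
245  181  183  176  153  128  116  103   96   88   79   83  101  130  160  196
246  144  154  157  135   96   72   71   87  105  125  152  182  198  177  162
247  133  135  131  116  102  113  137  170  196  213  228  241  242  212  146
248  116  114  114  119  156  196  221  236  245  247  249  250  248  220  141
249  105  102  109  133  193 
[... 266 characters left out ...]
  244  244
203  219  235  240  239  239  240  242  242  242  243  243  242  242
204  206  233  237  232  230  231  234  235  235  236  238  237  235
205  193  229  235  223  214  214  218  219  220  223  228  232  232
206  185  229  232  213  192  189  196  196  199  206  222  231  235
207  187  228  225  204  182  179  182  189  189  199  219  232  237
208  175  212  216  201  186  180  184  187  193  199  222  233  238
209  137  170  194  204  203  202  198  203  208  220  228  235  237
210  103  136  176  212  224  228  229  228  232  233  237  237  236
211   91  124  168  213  232  239  241  242  241  242  242  238  234
212   90  124  171  213  233  242  244  244  244  244  242  239  235
```

The image measure gives a rise of about 31 mm, with the pointers level to within about 1–2 mm. Lifting off and going to the lens tab.

Call:
play_rows --commands "0 0 -0.12 0;0 0 -0.12 0;0 0 -0.12 0;0 0 -0.12 0;-0.019 0.107 0 0;-0.019 0.107 0 0;-0.019 0.107 0 0;-0.019 0.107 0 0"

```text
t: 17.65
ee_pos: [0.591, -0.019, 0.2665]
eef_rot: [0.013, 1.0, 0.0, 0.0]
wrist_force: [0.2, -0.7, -0.4]
finger_gap: 0.0006
grasp_force: 0.0
```

Call:
play_rows --commands "-0.019 0.107 0 0;-0.019 0.107 0 0;-0.019 0.107 0 0;-0.019 0.107 0 0;-0.019 0.107 0 0;0 0 0 0;0 0 0 0"

```text
t: 18.35
ee_pos: [0.6339, 0.1935, 0.2657]
eef_rot: [0.011, 1.0, 0.0, -0.0]
wrist_force: [-0.1, -1.2, -1.0]
finger_gap: 0.0002
grasp_force: 0.0
```

```bash
python3 - <<'E'
from h import *
st(); rise("pics/s8.png"); cv2.imwrite("pics/w8.png",bot.snapshot("wrist")[:,:,::-1])
# gate angle: colour along the shut bar in the wrist picture is not visible; check tab line in the first top picture
g=cv2.cvtColor(cv2.imread("pics/t4.png"),cv2.COLOR_BGR2GRAY)
for y in range(165,196,3):
    p=proj("top",w(6,y,198)); q=proj("top",w(-10,y,198)); print(y,p.round(1),cv2.getRectSubPix(g,(1,1),tuple(map(float,p)))[0,0],cv2.getRectSubPix(g,(1,1),tuple(map(float,q)))[0,0])
E
```

```text
t 18.35 v [  5.3 216.9 265.7] yaw err deg 0.19 F [-0.1 -1.2 -1. ] gap 0.0002
shift -1.0 -10.0 score 0.915 rise mm 31.1
165 [260.2 211.2] 71 67
168 [259.  211.2] 59 57
171 [257.7 211.1] 55 52
174 [256.5 211.1] 62 63
177 [255.2 211.1] 72 71
180 [254.  211.1] 65 63
183 [252.7 211. ] 51 54
186 [251.4 211. ] 48 52
189 [250.2 211. ] 48 50
192 [248.9 211. ] 45 48
195 [247.7 210.9] 45 46
```

Call:
play_rows --commands "0 0 0.1 0;0 0 0.1 0;0 -0.03 0 0;0 -0.03 0 0;0 -0.03 0 0;0 -0.03 0 0;0 -0.03 0 0;0 -0.03 0 0"

```text
t: 19.25
ee_pos: [0.6336, 0.1188, 0.1876]
eef_rot: [0.013, 1.0, 0.0, 0.001]
wrist_force: [0.5, 2.1, 1.4]
finger_gap: -0.0003
grasp_force: 1.0
```

Call:
play_rows --commands "0 -0.03 0 0;0 -0.03 0 0;0 -0.03 0 0;0 -0.03 0 0;0 -0.02 0 0;0 -0.015 0 0;0 0 0 0"

```text
t: 19.95
ee_pos: [0.6309, 0.0563, 0.1859]
eef_rot: [0.013, 1.0, -0.0, -0.0]
wrist_force: [-0.8, 0.2, -0.9]
finger_gap: 0.0003
grasp_force: 0.0
```

Call:
play_rows --commands "0 -0.008 0 0;0 -0.008 0 0;0 -0.008 0 0;0 0 0 0"

```text
t: 20.35
ee_pos: [0.6306, 0.0478, 0.1859]
eef_rot: [0.013, 1.0, -0.0, -0.0]
wrist_force: [0.7, -0.4, 0.4]
finger_gap: -0.0004
grasp_force: 0.1
```

```bash
python3 - <<'E'
from h import *
st()
E
```

```text
t 20.35 v [  5.7  71.2 185.9] yaw err deg -0.01 F [ 0.7 -0.4  0.4] gap -0.0004
```

Now at y 71; the stop is expected near 62–64.

Call:
play_rows --commands "0 -0.008 0 0;0 -0.008 0 0;0 -0.004 0 0;0 0 0 0"

```text
t: 20.75
ee_pos: [0.6307, 0.0396, 0.1861]
eef_rot: [0.013, 1.0, -0.0, 0.0]
wrist_force: [0.4, 0.1, -0.6]
finger_gap: 0.0001
grasp_force: 0.0
```

Call:
play_rows --commands "0 -0.006 0 0;0 -0.006 0 0;0 0 0 0"

```text
t: 21.05
ee_pos: [0.6307, 0.0378, 0.1862]
eef_rot: [0.012, 1.0, 0.001, 0.0]
wrist_force: [0.2, 6.2, -0.6]
finger_gap: 0.0002
grasp_force: 3.0
```

The lens is at its stop with about 6 N of reaction. I'll retreat and check the final state by numbers.

Call:
play_rows --commands "0 0.07 0 0;0 0 -0.1 0;0 0 -0.1 0;0.05 0.1 0 0;0.05 0.1 0 0;0.05 0.1 0 0;0.05 0.1 0 0;0.05 0.1 0 0"

```text
t: 21.85
ee_pos: [0.536, 0.2668, 0.2666]
eef_rot: [0.013, 1.0, 0.0, 0.001]
wrist_force: [0.5, 0.3, -0.1]
finger_gap: 0.0001
grasp_force: 0.0
```

Call:
play_rows --commands "0.05 0.1 0 0;0.05 0.1 0 0;0.05 0.1 0 0;0.05 0.1 0 0;0 0 0 0;0 0 0 0"

```text
t: 22.45
ee_pos: [0.46, 0.4287, 0.266]
eef_rot: [0.011, 1.0, -0.0, 0.0]
wrist_force: [1.1, -1.5, 0.7]
finger_gap: 0.0002
grasp_force: 0.0
```

```bash
python3 - <<'E'
from h import *
st(); rise("pics/s9.png"); t=bot.snapshot("top"); cv2.imwrite("pics/t9.png",t[:,:,::-1]); g=cv2.cvtColor(t,cv2.COLOR_RGB2GRAY)
m=lambda x,y,z,n="top",G=g:cv2.getRectSubPix(G,(1,1),tuple(map(float,proj(n,w(x,y,z)))))[0,0]
print("gate bar top z88: rows x, cols y=70..-20")
for x in range(-75,-20,4): print(x,[m(x,y,88) for y in (60,45,30,15,0,-15)])
print("lens along y at z185,x6 (home ring +-43):",[(y,m(6,y,185)) for y in range(-70,71,5)])
s=cv2.imread("pics/s9.png",0)
for r in range(237,250): print(r,*["%4d"%x for x in s[r,282:297]])
# bystanders: old/new differences
d=cv2.absdiff(cv2.imread("pics/top0.png",0),g); 
for n,(x,y) in dict(tape=(375,276),dish=(433,282),marker=(240,272),forceps=(204,224),opener=(368,210),rack=(477,225)).items(): print(n,d[y-14:y+14,x-14:x+14].mean().round(1))
E
```

```text
t 22.45 v [-174.5  447.7  266. ] yaw err deg 0.15 F [ 1.1 -1.5  0.7] gap 0.0002
shift -1.0 -10.0 score 0.915 rise mm 31.1
gate bar top z88: rows x, cols y=70..-20
-75 [np.uint8(241), np.uint8(242), np.uint8(243), np.uint8(242), np.uint8(242), np.uint8(243)]
-71 [np.uint8(241), np.uint8(242), np.uint8(244), np.uint8(241), np.uint8(243), np.uint8(244)]
-67 [np.uint8(242), np.uint8(242), np.uint8(243), np.uint8(242), np.uint8(242), np.uint8(243)]
-63 [np.uint8(242), np.uint8(242), np.uint8(243), np.uint8(243), np.uint8(242), np.uint8(243)]
-59 [np.uint8(243), np.uint8(244), np.uint8(244), np.uint8(244), np.uint8(238), np.uint8(244)]
-55 [np.uint8(242), np.uint8(242), np.uint8(242), np.uint8(242), np.uint8(239), np.uint8(242)]
-51 [np.uint8(222), np.uint8(221), np.uint8(206), np.uint8(213), np.uint8(222), np.uint8(220)]
-47 [np.uint8(183), np.uint8(177), np.uint8(162), np.uint8(172), np.uint8(176), np.uint8(176)]
-43 [np.uint8(189), np.uint8(183), np.uint8(189), np.uint8(196), np.uint8(192), np.uint8(192)]
-39 [np.uint8(206), np.uint8(206), np.uint8(219), np.uint8(222), np.uint8(220), np
[... 1441 characters left out ...]
30  235
242  154  180  227  228  189  158  166  181  184  184  192  217  231  227  226
243  219  225  237  228  197  183  184  187  181  171  163  170  201  220  218
244  233  232  222  193  168  166  164  158  145  125  111  109  144  192  217
245  183  186  179  154  129  117  105   97   90   80   83  102  130  161  198
246  146  156  159  136   97   71   71   87  105  125  154  184  199  179  164
247  135  135  133  117  103  114  138  172  198  215  229  241  242  214  147
248  117  115  114  121  158  198  222  237  245  247  249  250  247  221  142
249  106  103  110  134  195  237  246  249  250  250  251  250  248  223  146
tape 1.5
dish 1.5
marker 2.1
forceps 2.4
opener 2.2
rack 1.6
```

The bar lies straight across at x ≈ -45, the lens ring is centred over the stage, the bystanders are unmoved and the pointers are level. Handing in.

```bash
python3 -c "
from station import bot
print(bot.job_done())"
```

```text
the job is handed in; nothing more can be done
None
```

I handed the job in at about 22 s of the 72 s allowed, and no verdict came back: by my last camera measurements the plate is against the back stop, the gate is shut, the stage pointer is level with the mark to within about 2 mm, the lens is home, and the bystanders are unmoved.

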